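# Seat a power connector in the guarded bench press

### The job

Seat the white connector on its board with the guarded bench press: push the shuttle in by its push plate until it stops under the ram, then reach through the window in the top of the guard and press the lever pad all the way down so that the ram drives the connector fully home. Let the lever come back up, then push the shuttle out again from the inner side of the plate to its outer stop, so that the finished board can be taken. Use fingertips only and pinch nothing; touch neither the guard nor the connector, and leave the things lying round the press where they are.

Things in the scene. Friction and masses are not known exactly. Their poses are not given: they have to be found in the camera images.
- press: Bench press, fixed. Origin: underside of its base at desk level; x points from its front to its back, y to the left, z up; turned up to 0.22 rad. Base and guard: x -0.11 to 0.125, y -0.075 to 0.075, up to z 0.175 m. A steel bed 75 mm wide, at most 33 mm high, runs along x = 0.025 from the guard's right side out to y = -0.30; the shuttle slides on it.
- guard: The guard round the press: aluminium posts, clear side panels, and an aluminium top sheet whose upper face is at z = 0.175 (m, press frame). It must not be touched. Origin and axes as the press.
- window (a point): Centre of the window in the top sheet, on the sheet's upper face, 175 mm above the desk, at x = -0.045, y = 0 of the press. The clear opening inside the black edge trim is 75 mm square, sides along the press's x and y axes; the trim stands 1 mm above the sheet. Shut fingers pass through it from above.
- lever_pad: Flat steel pad with black ribs at the end of the press's lever, 64 mm (x) by 66 mm (y), right below the window. Origin: centre of its upper face; at rest this is 12 mm below the sheet's upper face (163 mm above the desk). Pressed fully it sinks 19 to 21 mm and moves 2 mm towards the back of the press.
- lever (a joint): Lever angle, rad: 0 up (at rest, spring), fully down 0.15 to 0.16 with the connector under the ram (0.165 without). The pad needs about 2 N at first, 3 N at the bottom; driving the connector adds about 5 N from 0.05 rad on, so up to about 8 N is felt before the stop. Released, it rises by itself within 0.5 s.
- shuttle (a joint): Shuttle travel, m: 0 at its outer stop (right), 0.11 home under the ram; grows along the press's y axis (to the left). Friction about 2.5 N, light damping (8 N s/m); it stays where it is left.
- plate_outer: Black rubber face on the outer (-y) side of the shuttle's upright push plate: push it towards +y of the press to send the shuttle in. Origin: middle of the face, 68 mm above the desk, 1 mm beneath the surface; axes as the press. Face 92 mm (x) by 40 mm (z); plate 100 mm wide, 14 mm thick over both faces, from 34 to 92 mm above the desk.
- plate_inner: The same rubber face on the inner (+y) side of the push plate: push it towards -y to send the shuttle out. Origin: middle of the face, 1 mm beneath the surface, 12 mm from the outer one's. With the shuttle home it stands 92 mm from the guard's right side; between them is only the shuttle's tongue, 24 mm wide, top 38 mm above the desk.
- housing: White nylon connector housing, 13 x 34 x 15 mm, standing on its pin header on the small board in the shuttle (165 mm in from the push plate), its top about 66 mm above the desk. It must not be touched by the robot. Origin at the middle of the side that faces the front of the press, half way up.
- connector (a joint): How far the connector has gone down on its header, m: 0 to 0.0008 at the start, 0.006 fully home. Press fit of about 12 N: it stays where it is pressed.
- spare_long: Loose spare white connector, 15 x 28 x 13 mm, lying on the desk in front of the bed. Leave alone.
- spare_short: Loose spare white connector, 15 x 23 x 13 mm, lying on the desk between bed and guard corner. Leave alone.
- tweezers: Loose steel tweezers, 126 mm long, 8 mm high, on the desk in front of the press. Leave alone.
- bit_case: Loose beige snap case, 57 x 86 x 28 mm, on the left of the press. Leave alone.
- tape_roll: Loose roll of black tape, 53 mm across, 19 mm high, behind the bed. Leave alone.
- driver: Loose red-handled screwdriver, 143 mm long, 18 mm thick, on the desk farther right. Leave alone.

How it is judged:
On the way, in this order (a step that is already met when the one before it is completed fails the run):
1. the shuttle is pushed home under the ram (travel over 106 mm) (value of joint shuttle above 0.106 m), for 0.2 s.
2. the fingers hold the lever pad down and the connector is home (over 5 of 6 mm) (value of joint lever above 0.125 rad and value of joint connector above 0.005 m and contact force between the fingers and lever_pad above 1 N), for 0.2 s.
At the end, for the whole second after the job is handed in: The connector is at least 5 of its 6 mm down, the lever is up again (under 0.02 rad), and the shuttle rests at its outer stop (within 6 mm) (value of joint connector above 0.005 m and value of joint lever below 0.02 rad and value of joint shuttle below 0.006 m and velocity of joint shuttle between -0.005 and 0.005 m/s); the robot touches nothing.
It fails at once if the robot touches the guard (over 1 N) (contact force between any of the fingers, the arm and guard above 1 N).
It fails at once if the robot touches the connector itself (over 1 N) (contact force between any of the fingers, the arm and housing above 1 N).
It fails at once if the push plate is pinched (fingers press on both faces at once) (contact force between the fingers and plate_outer above 1 N and contact force between the fingers and plate_inner above 1 N).
It fails at once if a loose thing round the press is moved by more than 20 mm (distance of any of spare_long, spare_short, tweezers, bit_case, tape_roll, driver from where it was at the start of the episode above 0.02 m).
It also fails if it takes over 58 s, if anything falls off the work surface, if the arm or the gripper's body presses on something with over 40 N, if the wrist force passes 120 N, or if a joint passes its speed limit or range.

### The arm

A 7-joint arm with a two-finger parallel gripper is mounted at the origin on a cart in front of the work surface, level with it; the furniture and walls round the work are solid. World frame = base frame: x ahead of the robot, y to its left, z up, the work surface at z = 0. Lengths are in m, angles in rad, forces in N, time in s.
With the tool pointing down it reaches from about 0.4 to 0.85 m from the base axis. Payload 10.4 kg.
Tool frame: the origin (TCP) lies between the finger pads; the fingertips stand 14 mm ahead of it and the grasp point (between the pads) lies 5 mm behind it; z points along the fingers, y is the line along which they close (so a half turn about z gives the same grasp; the last joint's range is limited). The gripper opens to 87 mm and grips with 3 to 60 N. Pads are 19 mm wide; open, the fingers measure 117 mm over their backs; the gripper's body (75 mm by 190 mm) begins 51 mm behind the grasp point.
Start: joints at [1.277, 0.332, -0.065, 1.46, 0.022, 1.35, -0.088], TCP at [0.167, -0.602, 0.205] pointing down, gripper open.
Joint ranges: [-2.6, 2.6], [-0.5, 2.12], [-1.47, 1.34], [0.16, 2.42], [-1.27, 4.41], [0.06, 2.06], [-2.6, 2.6]. Speed limits (rad/s): [2.22, 2.22, 2.79, 2.79, 3.14, 3.14, 3.14].

### API

Orientations are given as a unit quaternion [w, x, y, z].
In Python, from cell import * gives the robot as it stands.
- The arm moves only by the shell command python3 -m handwheel 'ROWS' [FORCE]. ROWS is JSON, a list of rows, each an object of numbers: "claw": the finger opening in m, from 0 to 0.087; "tx", "ty", "tz": the shift along the tool's x, y, z in m; "ax", "ay", "az": the turn, a rotation vector about the tool's x, y, z in rad. A call has 1 to 8 rows; each row is the pose to reach, as a shift and turn from the pose commanded when the call began, along the tool's axes at that moment; what a row does not reach only later rows make up. A row lasts 1/8 s, in which the tool goes at most 62.5 mm and 10.7 degrees, less where a joint would pass 70% of its speed; a pose out of reach is approached as far as the arm can. A call with a gripper value outside its range is refused whole. The fingers move at their own pace and stop on an object; FORCE is the grip in N (left out, the last holds). Time passes only in rows, so rows that repeat a pose let the fingers close. It gives the time, the measured TCP pose, the force, the opening and the grip force at its end, in the units of the state.
- read_state(): the state, without advancing time (a new reading comes with each control period).
- grab_frame(name): name is "scene" or "top"; returns (picture, depth): 420x560x3 uint8, blue, green, red; 420x560 float32, m along the optical axis (not along the pixel's ray), 0 where there is no reading.
- calibration(name): a dict with "vertical_fov" (degrees; the focal length in pixels is half the picture's height over the tangent of half this angle, whatever the lens; pixels are square), "cx", "cy" (the principal point, pixels), "dist" ([k1, k2, p1, p2, k3] as OpenCV has them; the pictures are not rectified), "R" (3x3) and "t" (3): a world point X has camera coordinates R X + t. Camera axes: x right, y down, z forward; pixel columns grow to the right and rows downward; lengths in m; the calibration is good to about 2 mm. A picture is of the moment at which its call begins. calibration takes no time and is no camera call.
- job_done(): hands the job in; it is judged then, once.
The state is a dict: "t": time; "qpos": joint angles; "joint_velocities": joint speeds; "effort": joint torques, N m; "tcp_pos": TCP position; "orientation": TCP orientation; "wrist_force": force on the tool from outside, world axes, zero at the start; "ft_torque": the same for the moment, N m; "grip_width": finger opening in m; "gripper_force": force on a finger pad.
Only numpy, scipy, OpenCV 4.12 (cv2) and the standard library are available. Lean on these libraries where they do the work, as an engineer would, in place of code of your own. Each camera call takes 0.05 s, during which the arm holds its last target. There are 200 camera calls.

## Working session

There is one attempt and no reset: what is moved stays moved. The work goes in short steps, Python scripts to look and compute and a shell command to move; the robot and the scene stay as the last step left them, time stands still between calls to the robot, and variables do not carry over. Pictures are saved under pics/ and viewed, at most 10 in all, crops included, and the job is handed in when it is done.

```bash
mkdir -p pics; cat > h.py <<'E'
from cell import *
import numpy as np, cv2
def K(n):
    c=calibration(n); f=210/np.tan(np.radians(c["vertical_fov"])/2)
    return np.array([[f,0,c["cx"]],[0,f,c["cy"]],[0,0,1]]),np.array(c["dist"],float),np.array(c["R"]),np.array(c["t"])
def ray(n,uv,z):
    k,d,R,t=K(n); p=cv2.undistortPoints(np.array(uv,float).reshape(-1,1,2),k,d).reshape(-1,2)
    r=np.c_[p,np.ones(len(p))]@R; o=-R.T@t
    return o+r*((z-o[2])/r[:,2])[:,None]
def proj(n,X):
    k,d,R,t=K(n); return cv2.projectPoints(np.array(X,float).reshape(-1,3),cv2.Rodrigues(R)[0],t,k,d)[0].reshape(-1,2)
E
python3 - <<'E'
from h import *
for n in("scene","top"):
    im,d=grab_frame(n); cv2.imwrite(f"pics/{n}0.png",im); np.save(f"{n}0.npy",d)
    k,ds,R,t=K(n); print(n,k[0,0],-R.T@t,R[2],im.shape)
s=read_state(); print(s)
E
```

```text
scene 525.0236599449006 [ 0.71993109 -1.11621301  1.04696187] [-0.11431148  0.73782152 -0.66524603] (420, 560, 3)
top 383.05377243049685 [ 0.47590503 -0.10004301  1.10246479] [ 0.07491489 -0.00759549 -0.997161  ] (420, 560, 3)
{'t': 0.1, 'qpos': array([ 1.277425  ,  0.33277604, -0.0647265 ,  1.46088574,  0.02159254,
        1.3499178 , -0.08851726]), 'joint_velocities': array([ 8.94053034e-05, -3.21346799e-03, -4.66117960e-04, -1.13020369e-03,
       -7.27659847e-04,  3.32347642e-04, -1.24632726e-03]), 'effort': array([ 2.55046689e-03, -6.24549866e+01,  2.55059270e-02, -3.90715778e+01,
       -6.13237359e-02,  3.65921867e-02,  4.66373410e-05]), 'tcp_pos': array([ 0.16707976, -0.60184926,  0.20394041]), 'orientation': array([-6.36480733e-04,  9.90847392e-01,  1.34985290e-01, -1.09497073e-04]), 'wrist_force': array([-0.33049536,  0.82800151, -0.55076253]), 'ft_torque': array([-0.00534771, -0.00620095,  0.0389589 ]), 'gripper_force': 0.0, 'grip_width': 0.0868506003817438}
```

View pics/top0.png

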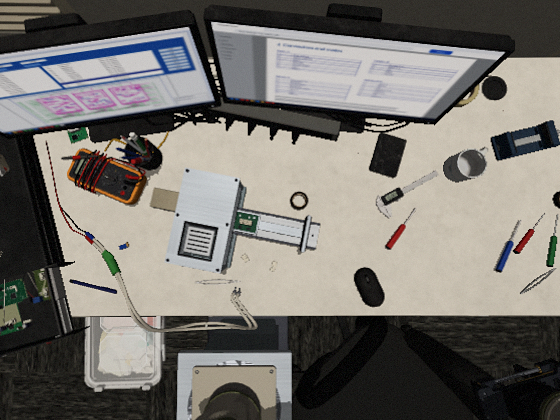

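View pics/scene0.png

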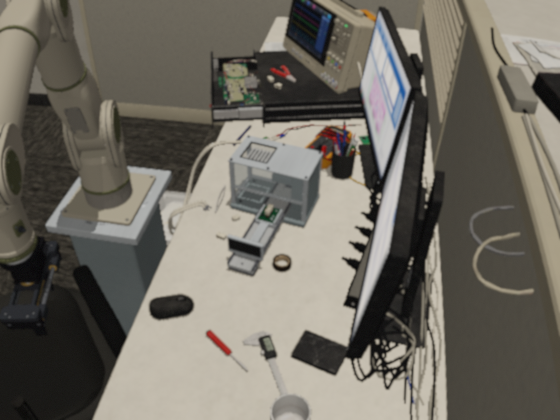

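The top view shows the guard sheet (about 168–243, 168–272), the window at about (201,239), the bed running right to the push plate at about (310,234), and the tape at (299,200). In the scene view the plate's outer face is at about (245,250).

```bash
python3 - <<'E'
from h import *
im=cv2.imread("pics/top0.png"); d=np.load("top0.npy")
c=cv2.resize(im[155:295,150:340],None,fx=4,fy=4,interpolation=cv2.INTER_CUBIC); cv2.imwrite("pics/c1.png",c)
g=cv2.cvtColor(im,cv2.COLOR_BGR2GRAY)
m=((g<75)*255).astype(np.uint8); m[:, :165]=0; m[:,245:]=0; m[:205]=0; m[275:]=0
cs,_=cv2.findContours(m,cv2.RETR_CCOMP,cv2.CHAIN_APPROX_NONE)
for q in cs:
    if cv2.contourArea(q)>150:
        r=cv2.minAreaRect(q); b=cv2.boxPoints(r); X=ray("top",b,.176)
        print(r, "ctr",ray("top",r[0],.176)[0].round(4), X[:,:2].round(3).tolist(), np.linalg.norm(np.diff(X,axis=0),axis=1).round(4))
# sheet by depth: heights
k,ds,R,t=K("top"); v,u=np.mgrid[0:420,0:560]
p=cv2.undistortPoints(np.c_[u.ravel(),v.ravel()].astype(float).reshape(-1,1,2),k,ds).reshape(-1,2)
P=((np.c_[p,np.ones(len(p))]*d.reshape(-1,1))-t)@R
P=P.reshape(420,560,3); np.save("P.npy",P)
z=P[...,2]; s=((z>.165)&(z<.185))
s[:, :150]=0; s[:,260:]=0; s[:150]=0; s[290:]=0
q=max(cv2.findContours(s.astype(np.uint8),cv2.RETR_EXTERNAL,cv2.CHAIN_APPROX_NONE)[0],key=cv2.contourArea)
r=cv2.minAreaRect(q); X=ray("top",cv2.boxPoints(r),.175); print("sheet",r,X[:,:2].round(3).tolist(),np.linalg.norm(np.diff(X,axis=0),axis=1).round(4),ray("top",r[0],.175)[0])
e=np.diff(X[:,:2],axis=0); print(np.degrees(np.arctan2(e[:,1],e[:,0])))
s=(z>.078)&(z<.105); s[:, :285]=0;s[:,330:]=0;s[:205]=0;s[265:]=0
pts=np.argwhere(s)[:,::-1]; r=cv2.minAreaRect(pts.astype(np.float32)); X=ray("top",cv2.boxPoints(r),.092)
print("plate",len(pts),r,X[:,:2].round(3).tolist(),ray("top",r[0],.092)[0],np.median(z[s]))
E
```

```text
((197.32691955566406, 240.86538696289062), (33.92808532714844, 34.51643371582031), 11.309932708740234) ctr [0.4618 0.075  0.176 ] [[0.429, 0.122], [0.51, 0.108], [0.494, 0.027], [0.413, 0.043]] [0.0824 0.0819 0.0824]
((197.4098358154297, 241.42840576171875), (31.777116775512695, 31.777116775512695), 11.888657569885254) ctr [0.4604 0.0748 0.176 ] [[0.431, 0.119], [0.506, 0.105], [0.49, 0.03], [0.416, 0.045]] [0.0759 0.0767 0.0758]
sheet ((201.65521240234375, 220.03195190429688), (58.1048469543457, 97.7440414428711), 11.633633613586426) [[0.411, 0.156], [0.643, 0.113], [0.614, -0.026], [0.383, 0.019]] [0.2357 0.1419 0.2355] [0.51189439 0.06553912 0.175     ]
[ -10.45595769 -101.60320313  168.87790598]
plate 202 ((305.98248291015625, 233.59193420410156), (5.519806861877441, 37.65631103515625), 10.784297943115234) [[0.433, -0.178], [0.53, -0.197], [0.527, -0.211], [0.43, -0.192]] [ 0.47968554 -0.19439181  0.092     ] 0.09021173632615802
```

View pics/c1.png

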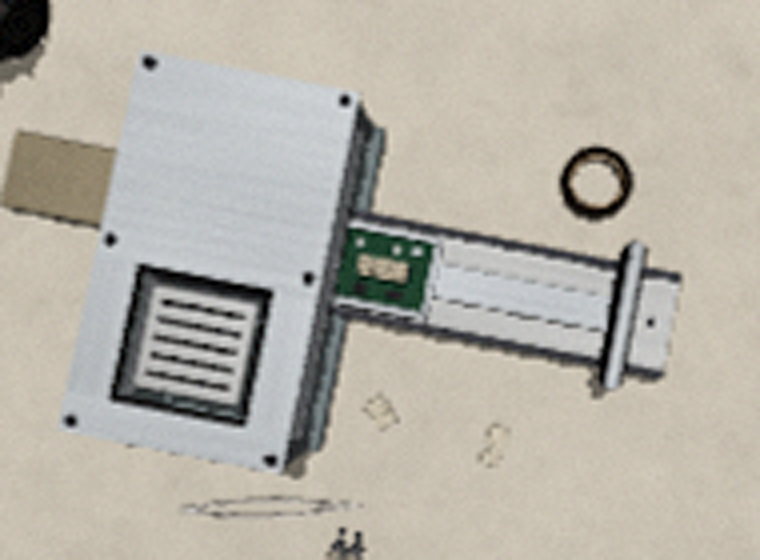

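```bash
cat >> h.py <<'E'
from scipy.spatial.transform import Rotation as Ro
YAW=-0.192; ex=np.array([np.cos(YAW),np.sin(YAW),0]); ey=np.array([-ex[1],ex[0],0])
O=np.array([.4604,.0754,0])+.045*ex
def pw(x,y,z): return O+x*ex+y*ey+np.array([0,0,z])
def go(x,y,z):   # press-frame TCP target, tool y along press x -> shift, turn
    s=read_state(); q=s["orientation"]; R=Ro.from_quat([q[1],q[2],q[3],q[0]])
    T=Ro.from_matrix(np.c_[-ey*-1*1,ex,[0,0,-1]]) # tool x=+ey, y=ex, z=down
    print("shift",R.inv().apply(pw(x,y,z)-s["tcp_pos"]).round(4),"turn",(R.inv()*T).as_rotvec().round(3))
def me():
    s=read_state(); p=s["tcp_pos"]-O; print("t",round(s["t"],2),"press",np.round([p@ex,p@ey,p[2]],4),"F",np.round([s["wrist_force"]@ex,s["wrist_force"]@ey,s["wrist_force"][2]],2))
E
python3 - <<'E'
from h import *
for uv,z in(((245.6,221.4),.066),((305.98,233.59),.092)):
    p=ray("top",uv,z)[0]-O; print(p@ex,p@ey)
go(.025,-.31,.2); me()
E
```

```text
0.02698414992253819 -0.09708912979020767
0.025417251047791124 -0.2611467918230854
shift [ 0.388  -0.2655  0.0043] turn [-1.000e-03 -1.000e-03 -1.108e+00]
t 0.1 press [-0.2037 -0.7208  0.2039] F [-0.48  0.75 -0.55]
```

Both measurements agree: housing to plate is 164 mm (165 given), and both lie on x≈0.026.

```bash
python3 -m handwheel '[{"claw":0,"tx":0.05,"ty":-0.034,"az":-0.15},{"claw":0,"tx":0.10,"ty":-0.068,"az":-0.3},{"claw":0,"tx":0.15,"ty":-0.102,"az":-0.47},{"claw":0,"tx":0.2,"ty":-0.137,"az":-0.63},{"claw":0,"tx":0.25,"ty":-0.17,"az":-0.8},{"claw":0,"tx":0.30,"ty":-0.205,"az":-0.96},{"claw":0,"tx":0.35,"ty":-0.24,"az":-1.108},{"claw":0,"tx":0.388,"ty":-0.265,"az":-1.108}]' 10; python3 -c "
from h import *
me();go(.025,-.305,.069)"
```

```text
t 0.1 press [-0.2037 -0.7208  0.2039] F [-0.48  0.75 -0.55]
shift [ 0.3903 -0.2698  0.1353] turn [-1.000e-03 -1.000e-03 -1.108e+00]schema error: expected keys claw, tx, ty, tz, ax, ay, az
```

All seven keys are required.

```bash
python3 -m handwheel '[{"claw":0,"tx":0.05,"ty":-0.034,"tz":0,"ax":0,"ay":0,"az":-0.15},{"claw":0,"tx":0.10,"ty":-0.068,"tz":0,"ax":0,"ay":0,"az":-0.3},{"claw":0,"tx":0.15,"ty":-0.102,"tz":0,"ax":0,"ay":0,"az":-0.47},{"claw":0,"tx":0.2,"ty":-0.137,"tz":0,"ax":0,"ay":0,"az":-0.63},{"claw":0,"tx":0.25,"ty":-0.17,"tz":0,"ax":0,"ay":0,"az":-0.8},{"claw":0,"tx":0.30,"ty":-0.205,"tz":0,"ax":0,"ay":0,"az":-0.96},{"claw":0,"tx":0.35,"ty":-0.24,"tz":0,"ax":0,"ay":0,"az":-1.108},{"claw":0,"tx":0.388,"ty":-0.265,"tz":0,"ax":0,"ay":0,"az":-1.108}]' 10; python3 -c "
from h import *
me();go(.025,-.305,.069)"
```

```text
t: 1.1
tcp_pos: [0.4714, -0.2405, 0.2046]
orientation: [-0.0, 0.77, 0.638, 0.0]
wrist_force: [-0.8, -0.8, 0.6]
grip_width: 0.0149
gripper_force: 0.0
t 1.1 press [ 0.0261 -0.308   0.2046] F [-0.66 -0.94  0.63]
shift [ 0.003  -0.0011  0.1356] turn [ 0.    -0.     0.004]
```

```bash
python3 -m handwheel '[{"claw":0,"tx":0,"ty":0,"tz":0.05,"ax":0,"ay":0,"az":0},{"claw":0,"tx":0,"ty":0,"tz":0.1,"ax":0,"ay":0,"az":0},{"claw":0,"tx":0,"ty":0,"tz":0.135,"ax":0,"ay":0,"az":0},{"claw":0,"tx":0,"ty":0,"tz":0.135,"ax":0,"ay":0,"az":0}]'; python3 - <<'E'
from h import *
me()
im,_=grab_frame("scene"); cv2.imwrite("pics/s1.png",cv2.resize(im[120:320,160:360],None,fx=3,fy=3))
E
```

```text
t: 1.6
tcp_pos: [0.4682, -0.2421, 0.0673]
orientation: [-0.003, 0.772, 0.636, -0.001]
wrist_force: [-0.4, -0.1, 1.8]
grip_width: 0.0003
gripper_force: 0.0
t 1.6 press [ 0.0233 -0.3102  0.0673] F [-0.35 -0.16  1.83]
```

View pics/s1.png

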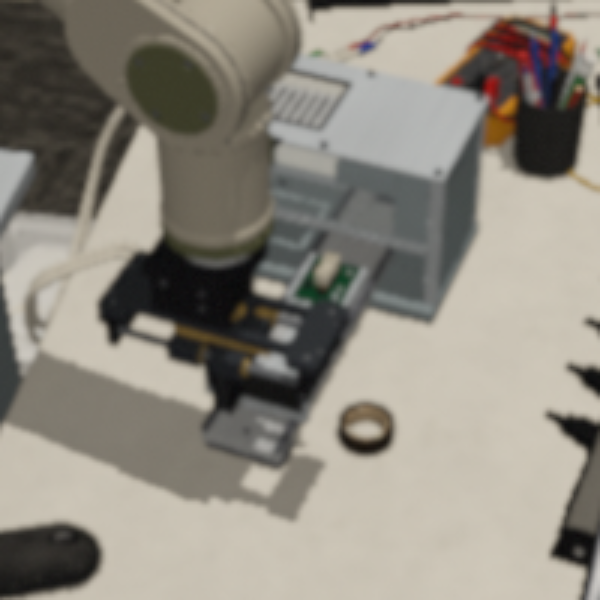

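The closed fingers stand outside the push plate, tips clear. Push in.

```bash
python3 -m handwheel '[{"claw":0,"tx":0.015,"ty":0,"tz":0,"ax":0,"ay":0,"az":0},{"claw":0,"tx":0.025,"ty":0,"tz":0,"ax":0,"ay":0,"az":0},{"claw":0,"tx":0.035,"ty":0,"tz":0,"ax":0,"ay":0,"az":0},{"claw":0,"tx":0.05,"ty":0,"tz":0,"ax":0,"ay":0,"az":0},{"claw":0,"tx":0.065,"ty":0,"tz":0,"ax":0,"ay":0,"az":0},{"claw":0,"tx":0.08,"ty":0,"tz":0,"ax":0,"ay":0,"az":0},{"claw":0,"tx":0.095,"ty":0,"tz":0,"ax":0,"ay":0,"az":0},{"claw":0,"tx":0.105,"ty":0,"tz":0,"ax":0,"ay":0,"az":0}]'; python3 -c "
from h import *
me()"
python3 -m handwheel '[{"claw":0,"tx":0.004,"ty":0,"tz":0,"ax":0,"ay":0,"az":0},{"claw":0,"tx":0.008,"ty":0,"tz":0,"ax":0,"ay":0,"az":0}]'; python3 -c "
from h import *
me()"
```

```text
t: 2.65
tcp_pos: [0.4912, -0.1388, 0.0703]
orientation: [0.001, 0.771, 0.636, 0.001]
wrist_force: [1.7, -4.3, 5.6]
grip_width: 0.0007
gripper_force: 3.2
t 2.65 press [ 0.0261 -0.2044  0.0703] F [ 2.46 -3.91  5.63]
t: 2.9
tcp_pos: [0.4926, -0.1318, 0.0702]
orientation: [0.001, 0.772, 0.636, 0.0]
wrist_force: [1.2, -2.8, 5.8]
grip_width: 0.0002
gripper_force: 3.4
t 2.9 press [ 0.0261 -0.1972  0.0702] F [ 1.72 -2.47  5.79]
```

```bash
python3 -m handwheel '[{"claw":0,"tx":0.005,"ty":0,"tz":0,"ax":0,"ay":0,"az":0},{"claw":0,"tx":0.01,"ty":0,"tz":0,"ax":0,"ay":0,"az":0}]'; python3 -c "
from h import *
me()"
python3 -m handwheel '[{"claw":0,"tx":0.004,"ty":0,"tz":0,"ax":0,"ay":0,"az":0},{"claw":0,"tx":0.008,"ty":0,"tz":0,"ax":0,"ay":0,"az":0}]'; python3 -c "
from h import *
me()"
```

```text
t: 3.15
tcp_pos: [0.4945, -0.1221, 0.0702]
orientation: [0.001, 0.772, 0.636, 0.0]
wrist_force: [1.6, -2.5, 5.2]
grip_width: 0.0006
gripper_force: 3.4
t 3.15 press [ 0.0261 -0.1874  0.0702] F [ 2.01 -2.16  5.2 ]
t: 3.4
tcp_pos: [0.4957, -0.1158, 0.0703]
orientation: [0.001, 0.772, 0.636, -0.0]
wrist_force: [-1.3, -14.7, 7.5]
grip_width: 0.0001
gripper_force: 8.1
t 3.4 press [ 0.0261 -0.1809  0.0703] F [  1.52 -14.67   7.5 ]
```

Stop felt at y=-0.181 (14.7 N), where expected. Hold, back off, and rise.

```bash
python3 -m handwheel '[{"claw":0,"tx":0,"ty":0,"tz":0,"ax":0,"ay":0,"az":0},{"claw":0,"tx":0,"ty":0,"tz":0,"ax":0,"ay":0,"az":0},{"claw":0,"tx":-0.03,"ty":0,"tz":0,"ax":0,"ay":0,"az":0},{"claw":0,"tx":-0.035,"ty":0,"tz":-0.04,"ax":0,"ay":0,"az":0},{"claw":0,"tx":-0.035,"ty":0,"tz":-0.09,"ax":0,"ay":0,"az":0},{"claw":0,"tx":-0.035,"ty":0,"tz":-0.14,"ax":0,"ay":0,"az":0},{"claw":0,"tx":-0.035,"ty":0,"tz":-0.18,"ax":0,"ay":0,"az":0},{"claw":0,"tx":-0.035,"ty":0,"tz":-0.18,"ax":0,"ay":0,"az":0}]'; python3 -c "
from h import *
me();go(-.045,0,.24)
im,_=grab_frame('top');cv2.imwrite('pics/t2.png',cv2.resize(im[155:295,150:340],None,fx=4,fy=4))"
```

```text
t: 4.4
tcp_pos: [0.4897, -0.148, 0.2521]
orientation: [0.002, 0.771, 0.636, 0.001]
wrist_force: [-0.1, -0.1, -0.9]
grip_width: 0.0006
gripper_force: 0.0
t 4.4 press [ 0.0264 -0.2137  0.2521] F [-0.12 -0.13 -0.93]
shift [ 0.2138 -0.0713  0.0118] turn [0.004 0.    0.001]
```

View pics/t2.png

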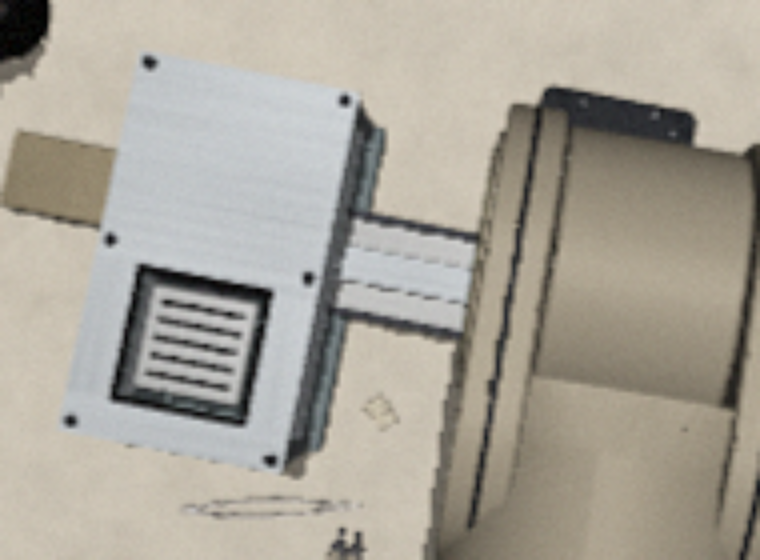

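The board has gone under the guard (shuttle home), and the window at (193,345) of the crop is unobstructed. Move above it.

```bash
python3 -m handwheel '[{"claw":0,"tx":0.05,"ty":-0.015,"tz":0,"ax":0,"ay":0,"az":0},{"claw":0,"tx":0.1,"ty":-0.035,"tz":0,"ax":0,"ay":0,"az":0},{"claw":0,"tx":0.15,"ty":-0.055,"tz":0,"ax":0,"ay":0,"az":0},{"claw":0,"tx":0.2,"ty":-0.07,"tz":0,"ax":0,"ay":0,"az":0},{"claw":0,"tx":0.214,"ty":-0.071,"tz":0.01,"ax":0,"ay":0,"az":0},{"claw":0,"tx":0.214,"ty":-0.071,"tz":0.025,"ax":0,"ay":0,"az":0},{"claw":0,"tx":0.214,"ty":-0.071,"tz":0.025,"ax":0,"ay":0,"az":0}]'; python3 - <<'E'
from h import *
me();go(-.045,0,.177)
im,_=grab_frame('scene')
print(proj("scene",[pw(-.045,0,.175),pw(-.0825,.0375,.176),pw(-.0825,-.0375,.176),pw(-.0075,-.0375,.176),pw(-.0075,.0375,.176)]).round(0).tolist())
cv2.imwrite('pics/s3.png',cv2.resize(im[60:210,180:360],None,fx=4,fy=4))
E
```

```text
t: 5.32
tcp_pos: [0.4584, 0.0735, 0.2224]
orientation: [-0.001, 0.772, 0.636, -0.002]
wrist_force: [0.0, -0.5, 0.7]
grip_width: 0.0009
gripper_force: 0.0
t 5.33 press [-0.0466 -0.0022  0.2224] F [ 0.13 -0.46  0.72]
shift [0.0022 0.0018 0.0454] turn [-0.004  0.001 -0.001]
[[258.0, 152.0], [251.0, 142.0], [241.0, 156.0], [265.0, 162.0], [275.0, 147.0]]
```

View pics/s3.png

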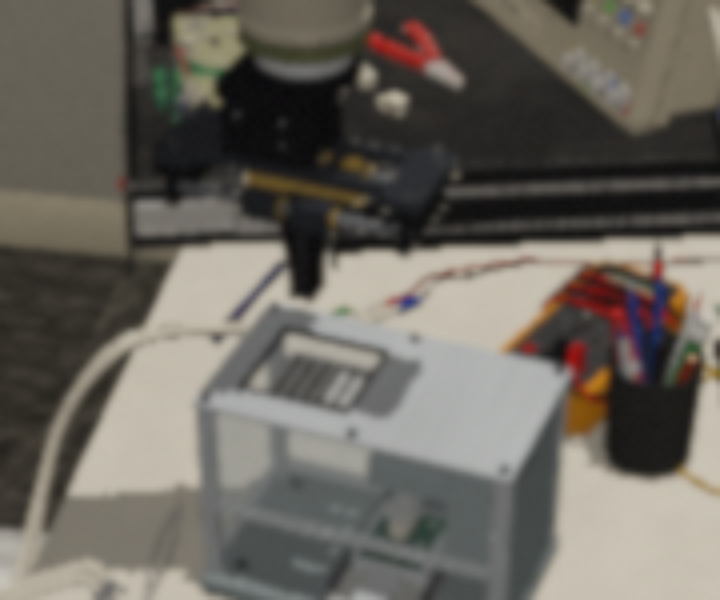

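The fingers stand above the window; its seen centre (259,152) matches the projected one (258,152). Press down.

```bash
python3 -m handwheel '[{"claw":0,"tx":0.001,"ty":0.002,"tz":0.015,"ax":0,"ay":0,"az":0},{"claw":0,"tx":0.001,"ty":0.002,"tz":0.03,"ax":0,"ay":0,"az":0},{"claw":0,"tx":0.001,"ty":0.002,"tz":0.04,"ax":0,"ay":0,"az":0},{"claw":0,"tx":0.001,"ty":0.002,"tz":0.045,"ax":0,"ay":0,"az":0},{"claw":0,"tx":0.001,"ty":0.002,"tz":0.05,"ax":0,"ay":0,"az":0},{"claw":0,"tx":0.001,"ty":0.002,"tz":0.055,"ax":0,"ay":0,"az":0},{"claw":0,"tx":0.001,"ty":0.003,"tz":0.06,"ax":0,"ay":0,"az":0}]'; python3 -c "
from h import *
me()"
python3 -m handwheel '[{"claw":0,"tx":0,"ty":0,"tz":0.003,"ax":0,"ay":0,"az":0},{"claw":0,"tx":0,"ty":0.001,"tz":0.005,"ax":0,"ay":0,"az":0},{"claw":0,"tx":0,"ty":0.001,"tz":0.005,"ax":0,"ay":0,"az":0}]'; python3 -c "
from h import *
me()"
```

```text
t: 6.25
tcp_pos: [0.4629, 0.0752, 0.1645]
orientation: [0.0, 0.772, 0.636, 0.0]
wrist_force: [-0.2, 0.1, -0.6]
grip_width: 0.0005
gripper_force: 0.0
t 6.25 press [-0.0425  0.0003  0.1645] F [-0.24  0.05 -0.61]
t: 6.62
tcp_pos: [0.4638, 0.0749, 0.1596]
orientation: [-0.0, 0.772, 0.636, -0.0]
wrist_force: [-0.2, -0.4, 1.0]
grip_width: 0.0003
gripper_force: 0.0
t 6.62 press [-0.0416  0.0002  0.1596] F [-0.15 -0.44  0.96]
```

```bash
python3 - <<'E'
from h import *
im,_=grab_frame('scene')
me()
cv2.imwrite('pics/s4.png',cv2.resize(im[80:200,200:340],None,fx=5,fy=5,interpolation=cv2.INTER_CUBIC))
E
```

```text
t 6.67 press [-0.0416  0.0003  0.1597] F [ 0.37 -0.09 -0.31]
```

View pics/s4.png

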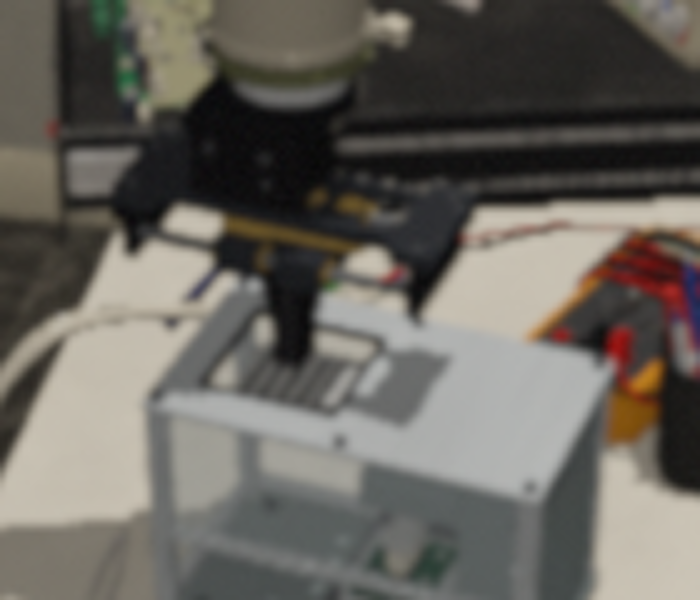

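The fingers are inside the window, the tip near (291,365) of the crop and apparently just on or above the pad. Continue in small steps, watching the force.

```bash
python3 -c "
from h import *
print(proj('scene',[pw(-.042,0,z) for z in(.146,.155,.163,.17)]).round(1).tolist())"
python3 -m handwheel '[{"claw":0,"tx":0,"ty":0,"tz":0.003,"ax":0,"ay":0,"az":0},{"claw":0,"tx":0,"ty":0,"tz":0.003,"ax":0,"ay":0,"az":0}]'; python3 -m handwheel '[{"claw":0,"tx":0,"ty":0,"tz":0.003,"ax":0,"ay":0,"az":0},{"claw":0,"tx":0,"ty":0,"tz":0.003,"ax":0,"ay":0,"az":0}]'; python3 -c "
from h import *
me()"
```

```text
[[259.2, 160.2], [259.2, 157.7], [259.1, 155.4], [259.1, 153.4]]
t: 6.92
tcp_pos: [0.4636, 0.0749, 0.1564]
orientation: [-0.0, 0.772, 0.636, -0.0]
wrist_force: [0.6, 0.2, -0.3]
grip_width: 0.0004
gripper_force: 0.0
t: 7.18
tcp_pos: [0.4636, 0.0749, 0.1534]
orientation: [-0.0, 0.772, 0.636, -0.0]
wrist_force: [-0.1, -0.3, -0.2]
grip_width: 0.0007
gripper_force: 0.0
t 7.17 press [-4.180e-02  1.000e-04  1.534e-01] F [-0.03 -0.32 -0.24]
```

```bash
python3 - <<'E'
from h import *
me(); im,d=grab_frame('scene'); k,ds,R,t=K("scene"); v,u=np.mgrid[0:420,0:560]
p=cv2.undistortPoints(np.c_[u.ravel(),v.ravel()].astype(float).reshape(-1,1,2),k,ds).reshape(-1,2)
P=((np.c_[p,np.ones(len(p))]*d.reshape(-1,1))-t)@R-O
P=np.c_[P@ex,P@ey,P[:,2]].reshape(420,560,3)
for c in (255,257,259,261): print(c,[(r,*(P[r,c]*1000).round(0).astype(int)) for r in range(136,162,2)])
x,y,z=P[...,0],P[...,1],P[...,2]
for a in(-.13,-.1,-.07,0,.03,.06): 
    m=(x>a)&(x<a+.03)&(abs(y)<.08)&(z>.182)&(z<.4); print(a,m.sum(),np.sort(z[m])[:6].round(3))
m=(x>-.11)&(x<.12)&(abs(y)<.07)&(z>.165)&(z<.182); print("sheet z",np.median(z[m]))
cv2.imwrite('pics/s5.png',cv2.resize(im[90:190,210:330],None,fx=6,fy=6,interpolation=cv2.INTER_CUBIC))
E
```

```text
t 7.17 press [-4.180e-02  1.000e-04  1.534e-01] F [-0.03 -0.32 -0.24]
255 [(136, np.int64(-36), np.int64(-39), np.int64(255)), (138, np.int64(-38), np.int64(-36), np.int64(246)), (140, np.int64(-49), np.int64(-11), np.int64(221)), (142, np.int64(-50), np.int64(-10), np.int64(214)), (144, np.int64(-49), np.int64(-12), np.int64(209)), (146, np.int64(-48), np.int64(-14), np.int64(204)), (148, np.int64(-50), np.int64(-9), np.int64(193)), (150, np.int64(-50), np.int64(-11), np.int64(187)), (152, np.int64(-48), np.int64(-15), np.int64(183)), (154, np.int64(-50), np.int64(-10), np.int64(173)), (156, np.int64(-53), np.int64(-4), np.int64(160)), (158, np.int64(-49), np.int64(-15), np.int64(162)), (160, np.int64(-38), np.int64(-39), np.int64(174))]
257 [(136, np.int64(-31), np.int64(-38), np.int64(256)), (138, np.int64(-32), np.int64(-36), np.int64(248)), (140, np.int64(-44), np.int64(-10), np.int64(222)), (142, np.int64(-43), np.int64(-12), np.int64(217)), (144, np.int64(-45), np.int64(-8), np.int64(207)), (146, np.int64(-45), np.int64(-8), np.int64(200)), (148, np.int64(-43), np.int64(-11), 
[... 1254 characters left out ...]
 np.int64(1047)), (146, np.int64(-33), np.int64(-6), np.int64(202)), (148, np.int64(-32), np.int64(-9), np.int64(197)), (150, np.int64(-34), np.int64(-5), np.int64(188)), (152, np.int64(-31), np.int64(-11), np.int64(185)), (154, np.int64(-33), np.int64(-7), np.int64(175)), (156, np.int64(-36), np.int64(-1), np.int64(163)), (158, np.int64(-32), np.int64(-11), np.int64(164)), (160, np.int64(-29), np.int64(-17), np.int64(162))]
-0.13 223 [0.242 0.244 0.245 0.245 0.245 0.246]
-0.1 284 [0.249 0.25  0.252 0.252 0.253 0.253]
-0.07 558 [0.182 0.183 0.184 0.186 0.186 0.187]
0 169 [0.25  0.251 0.252 0.253 0.253 0.254]
0.03 254 [0.242 0.242 0.242 0.242 0.242 0.243]
0.06 0 []
sheet z 0.17443303516685404
```

View pics/s5.png

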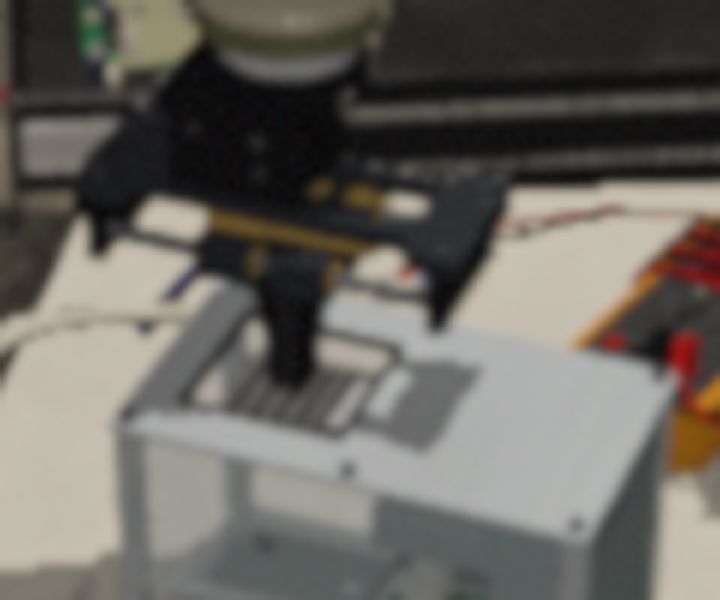

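The depth shows the tips really at z≈0.169 (TCP reading 0.153), with the pad still at 0.162 and the gripper body at 0.242, well clear of the sheet. So the tips sit about 16 mm above the TCP reading; keep going down, guided by force.

```bash
python3 -m handwheel '[{"claw":0,"tx":0,"ty":0,"tz":0.004,"ax":0,"ay":0,"az":0},{"claw":0,"tx":0,"ty":0,"tz":0.008,"ax":0,"ay":0,"az":0},{"claw":0,"tx":0,"ty":0,"tz":0.008,"ax":0,"ay":0,"az":0}]'; python3 -m handwheel '[{"claw":0,"tx":0,"ty":0,"tz":0.004,"ax":0,"ay":0,"az":0},{"claw":0,"tx":0,"ty":0,"tz":0.006,"ax":0,"ay":0,"az":0},{"claw":0,"tx":0,"ty":0,"tz":0.006,"ax":0,"ay":0,"az":0}]'; python3 -c "
from h import *
me()"
```

```text
t: 7.6
tcp_pos: [0.4637, 0.0749, 0.1454]
orientation: [-0.0, 0.772, 0.636, -0.0]
wrist_force: [-0.2, -1.1, 2.8]
grip_width: 0.0004
gripper_force: 1.1
t: 7.98
tcp_pos: [0.4636, 0.0751, 0.1395]
orientation: [-0.0, 0.772, 0.636, -0.0]
wrist_force: [-1.6, 0.4, 1.5]
grip_width: 0.0008
gripper_force: 1.4
t 7.97 press [-0.0418  0.0003  0.1395] F [-1.7   0.12  1.55]
```

Contact at TCP ≈ 0.147, as predicted. Press on towards about 0.126.

```bash
python3 -m handwheel '[{"claw":0,"tx":0,"ty":0,"tz":0.003,"ax":0,"ay":0,"az":0},{"claw":0,"tx":0,"ty":0.001,"tz":0.006,"ax":0,"ay":0,"az":0},{"claw":0,"tx":0,"ty":0.001,"tz":0.009,"ax":0,"ay":0,"az":0},{"claw":0,"tx":0,"ty":0.001,"tz":0.009,"ax":0,"ay":0,"az":0}]'; python3 -m handwheel '[{"claw":0,"tx":0,"ty":0,"tz":0.002,"ax":0,"ay":0,"az":0},{"claw":0,"tx":0,"ty":0,"tz":0.004,"ax":0,"ay":0,"az":0},{"claw":0,"tx":0,"ty":0,"tz":0.004,"ax":0,"ay":0,"az":0}]';  python3 -m handwheel '[{"claw":0,"tx":0,"ty":0,"tz":0.001,"ax":0,"ay":0,"az":0},{"claw":0,"tx":0,"ty":0,"tz":0.002,"ax":0,"ay":0,"az":0},{"claw":0,"tx":0,"ty":0,"tz":0.002,"ax":0,"ay":0,"az":0}]'; python3 -c "
from h import *
me()"
```

```text
t: 8.48
tcp_pos: [0.4638, 0.0751, 0.1305]
orientation: [-0.001, 0.772, 0.636, -0.001]
wrist_force: [-6.1, 1.1, 6.4]
grip_width: 0.0006
gripper_force: 3.6
t: 8.85
tcp_pos: [0.464, 0.0751, 0.1267]
orientation: [-0.0, 0.772, 0.636, -0.001]
wrist_force: [-6.9, -0.1, 8.9]
grip_width: 0.0007
gripper_force: 4.5
t: 9.22
tcp_pos: [0.4641, 0.0751, 0.1255]
orientation: [-0.0, 0.772, 0.636, -0.001]
wrist_force: [-11.3, -0.3, 18.5]
grip_width: 0.0004
gripper_force: 10.2
t 9.22 press [-0.0413  0.0004  0.1255] F [-11.04  -2.45  18.46]
```

The stop shows (18 N). Push 1 mm more, hold, and release.

```bash
python3 -m handwheel '[{"claw":0,"tx":0,"ty":0,"tz":0.001,"ax":0,"ay":0,"az":0},{"claw":0,"tx":0,"ty":0,"tz":0.001,"ax":0,"ay":0,"az":0},{"claw":0,"tx":0,"ty":0,"tz":0.001,"ax":0,"ay":0,"az":0},{"claw":0,"tx":0,"ty":0,"tz":0.001,"ax":0,"ay":0,"az":0}]'
python3 -m handwheel '[{"claw":0,"tx":0,"ty":-0.002,"tz":-0.015,"ax":0,"ay":0,"az":0},{"claw":0,"tx":0,"ty":-0.002,"tz":-0.03,"ax":0,"ay":0,"az":0},{"claw":0,"tx":0,"ty":-0.002,"tz":-0.06,"ax":0,"ay":0,"az":0},{"claw":0,"tx":0,"ty":-0.002,"tz":-0.1,"ax":0,"ay":0,"az":0},{"claw":0,"tx":0,"ty":-0.002,"tz":-0.125,"ax":0,"ay":0,"az":0},{"claw":0,"tx":0,"ty":-0.002,"tz":-0.125,"ax":0,"ay":0,"az":0}]'
python3 -c "
from h import *
me();go(.025,-.125,.25)"
```

```text
t: 9.72
tcp_pos: [0.4642, 0.0751, 0.125]
orientation: [0.0, 0.772, 0.636, -0.001]
wrist_force: [-13.2, -0.6, 24.8]
grip_width: 0.0006
gripper_force: 13.2
t: 10.48
tcp_pos: [0.4637, 0.0753, 0.2505]
orientation: [0.001, 0.772, 0.636, 0.001]
wrist_force: [-0.6, -0.0, -1.2]
grip_width: 0.0008
gripper_force: 0.0
t 10.47 press [-0.0417  0.0005  0.2505] F [-0.55 -0.11 -1.19]
shift [-0.1255  0.0667  0.0007] turn [ 0.003 -0.    -0.   ]
```

```bash
python3 -m handwheel '[{"claw":0,"tx":-0.05,"ty":0.025,"tz":0,"ax":0,"ay":0,"az":0},{"claw":0,"tx":-0.1,"ty":0.05,"tz":0,"ax":0,"ay":0,"az":0},{"claw":0,"tx":-0.134,"ty":0.067,"tz":0,"ax":0,"ay":0,"az":0},{"claw":0,"tx":-0.134,"ty":0.067,"tz":0,"ax":0,"ay":0,"az":0},{"claw":0,"tx":-0.134,"ty":0.067,"tz":0,"ax":0,"ay":0,"az":0}]'
python3 - <<'E'
from h import *
me();go(.025,-.134,.05)
im,d=grab_frame('scene')
print(proj("scene",[pw(.025,-.134,.266),pw(.025,-.165,.092)]))
cv2.imwrite('pics/s6.png',cv2.resize(im[80:280,180:380],None,fx=3,fy=3,interpolation=cv2.INTER_CUBIC))
E
```

```text
t: 11.1
tcp_pos: [0.5026, -0.0683, 0.248]
orientation: [-0.001, 0.771, 0.636, -0.0]
wrist_force: [-0.0, 0.2, -0.3]
grip_width: 0.0005
gripper_force: 0.0
t 11.1 press [ 0.0238 -0.133   0.248 ] F [-0.09  0.22 -0.28]
shift [-0.0011  0.0014  0.1979] turn [-0.001 -0.     0.001]
[[262.72012976 157.13202682]
 [259.03330776 215.90654924]]
```

View pics/s6.png

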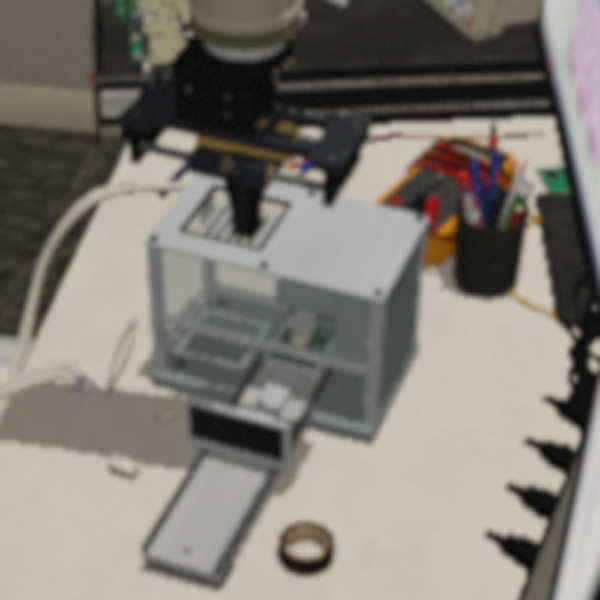

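Everything matches: the fingertip is at (262,158) where predicted, and the plate top at about (261,216). The lever pad is up again. Descend into the gap.

```bash
python3 -m handwheel '[{"claw":0,"tx":0,"ty":0.001,"tz":0.05,"ax":0,"ay":0,"az":0},{"claw":0,"tx":0,"ty":0.001,"tz":0.1,"ax":0,"ay":0,"az":0},{"claw":0,"tx":0,"ty":0.001,"tz":0.13,"ax":0,"ay":0,"az":0},{"claw":0,"tx":0,"ty":0.001,"tz":0.15,"ax":0,"ay":0,"az":0},{"claw":0,"tx":0,"ty":0.001,"tz":0.17,"ax":0,"ay":0,"az":0},{"claw":0,"tx":0,"ty":0.001,"tz":0.185,"ax":0,"ay":0,"az":0},{"claw":0,"tx":0,"ty":0.001,"tz":0.195,"ax":0,"ay":0,"az":0},{"claw":0,"tx":0,"ty":0.001,"tz":0.195,"ax":0,"ay":0,"az":0}]'
python3 -c "
from h import *
me()"
```

```text
t: 12.15
tcp_pos: [0.5037, -0.069, 0.0533]
orientation: [-0.0, 0.771, 0.636, -0.0]
wrist_force: [0.3, 0.2, -0.0]
grip_width: 0.0005
gripper_force: 0.0
t 12.15 press [ 0.025  -0.1335  0.0533] F [ 0.26  0.26 -0.02]
```

```bash
python3 -m handwheel '[{"claw":0,"tx":-0.01,"ty":0,"tz":0,"ax":0,"ay":0,"az":0},{"claw":0,"tx":-0.02,"ty":0,"tz":0,"ax":0,"ay":0,"az":0},{"claw":0,"tx":-0.035,"ty":0,"tz":0,"ax":0,"ay":0,"az":0},{"claw":0,"tx":-0.05,"ty":0,"tz":0,"ax":0,"ay":0,"az":0},{"claw":0,"tx":-0.065,"ty":0,"tz":0,"ax":0,"ay":0,"az":0},{"claw":0,"tx":-0.08,"ty":0,"tz":0,"ax":0,"ay":0,"az":0},{"claw":0,"tx":-0.095,"ty":0,"tz":0,"ax":0,"ay":0,"az":0},{"claw":0,"tx":-0.11,"ty":0,"tz":0,"ax":0,"ay":0,"az":0}]'
python3 -m handwheel '[{"claw":0,"tx":-0.004,"ty":0,"tz":0,"ax":0,"ay":0,"az":0},{"claw":0,"tx":-0.008,"ty":0,"tz":0,"ax":0,"ay":0,"az":0},{"claw":0,"tx":-0.01,"ty":0,"tz":0,"ax":0,"ay":0,"az":0}]'
python3 -c "
from h import *
me()"
```

```text
t: 13.15
tcp_pos: [0.4828, -0.1784, 0.0537]
orientation: [0.0, 0.772, 0.636, 0.0]
wrist_force: [1.6, 3.3, 1.2]
grip_width: 0.0005
gripper_force: 1.7
t: 13.52
tcp_pos: [0.4809, -0.187, 0.0535]
orientation: [-0.0, 0.772, 0.636, -0.0]
wrist_force: [0.6, 2.6, 0.9]
grip_width: 0.0006
gripper_force: 1.3
t 13.53 press [ 0.0251 -0.2537  0.0535] F [0.11 2.67 0.88]
```

```bash
python3 -m handwheel '[{"claw":0,"tx":-0.003,"ty":0,"tz":0,"ax":0,"ay":0,"az":0},{"claw":0,"tx":-0.005,"ty":0,"tz":0,"ax":0,"ay":0,"az":0},{"claw":0,"tx":-0.005,"ty":0,"tz":0,"ax":0,"ay":0,"az":0}]'
python3 -m handwheel '[{"claw":0,"tx":-0.002,"ty":0,"tz":0,"ax":0,"ay":0,"az":0},{"claw":0,"tx":-0.004,"ty":0,"tz":0,"ax":0,"ay":0,"az":0},{"claw":0,"tx":-0.004,"ty":0,"tz":0,"ax":0,"ay":0,"az":0}]'
python3 -c "
from h import *
me()"
```

```text
t: 13.9
tcp_pos: [0.4802, -0.1904, 0.0535]
orientation: [-0.001, 0.771, 0.637, 0.0]
wrist_force: [1.0, 6.9, 2.3]
grip_width: 0.0003
gripper_force: 3.7
t: 14.28
tcp_pos: [0.4801, -0.1905, 0.0535]
orientation: [-0.002, 0.77, 0.638, 0.002]
wrist_force: [0.5, 20.8, 4.8]
grip_width: 0.0006
gripper_force: 9.9
t 14.28 press [ 0.0251 -0.2573  0.0535] F [-3.49 20.49  4.76]
```

Outer stop at y=-0.257 (expected -0.258). Back away gently, rise, and look.

```bash
python3 -m handwheel '[{"claw":0,"tx":0.01,"ty":0,"tz":0,"ax":0,"ay":0,"az":0},{"claw":0,"tx":0.022,"ty":0,"tz":0,"ax":0,"ay":0,"az":0},{"claw":0,"tx":0.022,"ty":0,"tz":0,"ax":0,"ay":0,"az":0},{"claw":0,"tx":0.022,"ty":0,"tz":-0.05,"ax":0,"ay":0,"az":0},{"claw":0,"tx":0.022,"ty":0,"tz":-0.1,"ax":0,"ay":0,"az":0},{"claw":0,"tx":0.022,"ty":0,"tz":-0.15,"ax":0,"ay":0,"az":0},{"claw":0,"tx":0.022,"ty":0,"tz":-0.2,"ax":0,"ay":0,"az":0},{"claw":0,"tx":0.022,"ty":0,"tz":-0.2,"ax":0,"ay":0,"az":0}]'
python3 - <<'E'
from h import *
me()
im,d=grab_frame('scene')
print(proj("scene",[pw(.025,-.274,.092)]))
cv2.imwrite('pics/s7.png',cv2.resize(im[100:300,180:380],None,fx=3,fy=3,interpolation=cv2.INTER_CUBIC))
E
```

```text
t: 15.28
tcp_pos: [0.4852, -0.1755, 0.2576]
orientation: [0.003, 0.772, 0.636, 0.001]
wrist_force: [-0.0, 0.0, -1.3]
grip_width: 0.0004
gripper_force: 0.0
t 15.28 press [ 0.0272 -0.2415  0.2576] F [-0.04  0.03 -1.35]
[[242.66341347 242.84256533]]
```

View pics/s7.png

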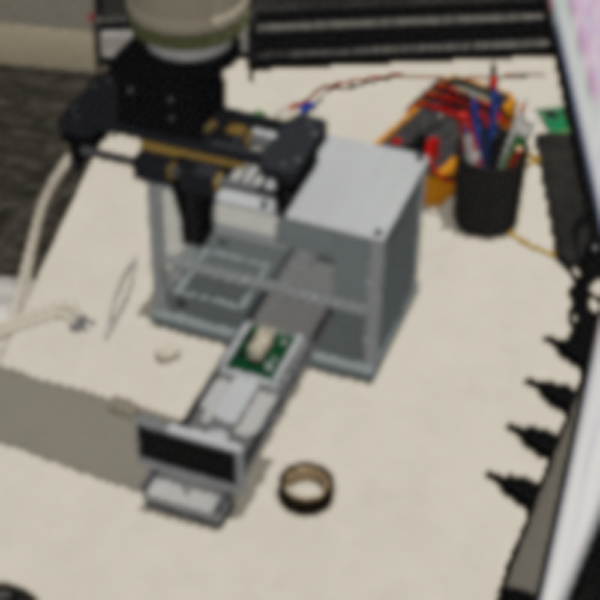

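The plate top is at about (243,243), exactly the outer-stop position. The board and connector are out, and the tape and spares are undisturbed. Hand in.

```bash
python3 -c "
from cell import *
print(job_done())"
```

```text
the job is handed in; nothing more can be done
None
```

I handed the job in: I pushed the shuttle home, pressed the lever to its stop (about 25 N) and released it, and pushed the shuttle back to its outer stop with the fingers clear; I didn't measure the connector's depth, and no verdict came back.

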